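# Slide a specimen tray over the gap into the slide scanner

## Task

Take the blue slide tray by its orange grip and slide it off the steel drying plate, over the open gap and into the scanner's loading bay, keeping it level all the way: do not lift it clear of the surfaces, press it down hard or let it sag into the gap. Push it in past the brass spring clamp until it is fully home and has pressed the red sprung stop in by about two millimetres, without ramming the stop to its end, then let go so that it stays there. Leave the jar, the timer and the green slide box alone.

Things in the scene. Friction and masses are not known exactly. Their poses are not given: they have to be found in the camera images.
- tray_center (a point): Centre, half-way up (6 mm), of the blue tray: a rigid flat slab 180 x 110 x 12 mm, about 0.4 to 0.65 kg, carrying fixed glass slides on top. Its x axis points to the leading end (towards the scanner at the start), z up. The slab reaches 90 mm ahead and behind and 55 mm to each side.
- tray_grip (a point): Centre of the upright orange grip near the tray's tail, 60 mm behind the tray's centre: a bar 10 mm thick (along the tray's x), 50 mm wide (along its y), rising 40 mm above the tray's top (this point is 20 mm above the tray's top, 32 mm above its underside). Axes as the tray's. Free tray top around it.
- plate: Steel-topped drying plate, fixed, 220 x 180 mm, its top at height 60 mm and flat all over. Origin at the centre of its underside, on the table; x points across the gap to the scanner, z up. It ends 110 mm ahead of its origin.
- bay: The scanner's loading bay, fixed: a low black deck before the white housing (160 mm high, from x = +120 mm). Origin under the deck's centre, x as the plate's (into the scanner). Deck x -115 to +115 mm, 180 mm wide, top 60 mm above the origin: level with the plate's top or up to 2 mm lower. The lane for the tray is centred on y = 0.
- bay_lip (a point): Middle of the deck's front edge, at deck height, 115 mm before the bay's origin; axes as the bay's. From here a sloped lip rises about 6 mm over 20 mm up to the deck. The open gap to the plate is 95 to 108 mm, more than half the tray's length: an unheld tray tips into it, both on leaving the plate and on arriving.
- rail_mid (a point): Middle of the inner face of the fixed aluminium rail on the lane's -y side, 57.5 mm from the lane's centre line, at bay x = +15 mm, 8 mm above the deck. The rail runs from bay x -60 to +90 mm, 16 mm high. Flared entry walls from x -100 to -60 mm open by about 12 mm on both sides.
- clamp_mid (a point): Middle of the face of the brass spring clamp on the lane's +y side when free: bay x = +35, y = +51 mm, 9 mm above the deck (fixed point). The clamp runs from x about -15 to +58 mm with a slanted nose, top 16 mm above the deck; it gives way in y by up to 12 mm, pressing the tray sideways with 6 to 12 N. The drag of clamp and tray on the push is about 3 to 8 N and nearly steady.
- stop (a joint): How far the red sprung stop at the lane's end is pressed in (m): 0 free, 0.005 at its end; spring 5 N per mm, without preload. Its grey block is clamped anew each time: the free red face is anywhere from bay x = +76 to +92 mm, to be found by feel or sight. The drag keeps the tray pressed on it after letting go, though it springs back a little. Pressed in 1.5 to 3 mm (8 to 15 N) before letting go is good.
- stain_jar: Bystander: amber jar, 56 mm across, 85 mm high, origin at the centre of its underside.
- timer: Bystander: white timer, 60 x 70 x 24 mm, lying flat, origin at the centre of its underside.
- slide_box: Bystander: green slide box, 85 x 60 x 34 mm, origin at the centre of its underside.
Not all that is in view belongs to the job. Of the things like the part that bears tray_center, leave any that is purple; of the rest the larger one is meant.

How it is judged:
By the outcome, as a careful person would: the job done as asked, in the order asked, and still so for the second after the job is handed in, with the robot touching nothing.
It also fails if it takes over 58 s, if anything falls off the work surface, if the arm or the gripper's body presses on something with over 40 N, if the wrist force passes 120 N, or if a joint passes its speed limit or range.

## Robot

A 6-joint arm with a two-finger parallel gripper is mounted at the origin on the work surface. World frame = base frame: x ahead of the robot, y to its left, z up, the work surface at z = 0. Lengths are in mm, angles in degrees, forces in N, time in s.
With the tool pointing down it reaches from about 275 to 875 mm from the base axis. Payload 12.5 kg.
Tool frame: the origin (TCP) lies midway between the tips of the shut fingers; the grasp point (between the pads) lies 19 mm behind it; z points along the fingers, y is the direction in which the jaws open and shut (so a half turn about z gives the same grasp; the last joint's range is limited). The gripper opens to 85 mm and grips with 20 to 120 N. Pads are 22 mm wide; open, the fingers measure 114 mm over their backs; the gripper's body (76 mm by 85 mm) begins 54 mm behind the grasp point. The pads swing forward as they close: fully open they stand 13 mm farther back than shut.
Start: joints at [-68.274, 20.094, 94.641, -0, 65.266, -4.847], TCP at [246.058, -491.874, 231.29] pointing down, gripper open.
Joint ranges: [-157.81, 157.81], [-45, 120.19], [0.68, 151.7], [-89.99, 269.99], [4.06, 180], [-164.3, 164.3]. Speed limits (degrees/s): [127.2, 127.2, 159.86, 180, 180, 180].

## Interface

Orientations are given as [roll, pitch, yaw] about the fixed x, y, z axes, in that order (R = Rz(yaw) Ry(pitch) Rx(roll)).
In Python, from workcell import ctrl, read_state, viewer gives the robot as it stands. Calls block until the motion is done:
- ctrl.movep(position, orientation): joint-space move of the TCP to a pose.
- ctrl.movel(position, frame=None, velocity=150): straight line of the TCP; frame=None keeps the orientation; velocity is the mean speed in mm/s.
- ctrl.move_joints(angles): joint-space move.
- ctrl.grip(opening, effort=None): finger opening in mm; effort is the grip in N (None keeps the last); returns when the fingers have stopped.
- ctrl.pause(seconds).
- ctrl.solve_ik(position, orientation): joint angles nearest the present ones, or None.
- read_state(): the state.
- viewer.grab_frame(name): name is "scene" or "side" or "wrist"; returns a dict with "image" (420x560x3 uint8, red, green, blue), "fx", "fy", "cx", "cy" (pixels), "rvec" (rotation vector, rad) and "tvec" (3), from world to camera coordinates, as OpenCV has them. Camera axes: x right, y down, z forward; pixel columns grow to the right and rows downward; lengths in mm; the calibration is good to about 2 mm. A picture is of the moment at which its call begins. There is no depth.
A pose or a line that the arm cannot do raises ctrl.IKError and nothing moves.
- ctrl.finish_job(): hands the job in, once; it reports no verdict.
The state is a dict: "clock": time; "joint_positions": joint angles; "qd": joint speeds; "joint_efforts": joint torques, N m; "position": TCP position; "tcp_rot": TCP orientation; "ft_force": force on the tool from outside, world axes, zero at the start; "moment": the same for the moment, N m; "gripper_width": finger opening in mm.
Only numpy, scipy, OpenCV 4.12 (cv2) and the standard library are available. Lean on these libraries where they do the work, as an engineer would, in place of code of your own. Each camera call takes 0.05 s, during which the arm holds its last target. There are 200 camera calls.

## Working session

There is one attempt and no reset: what is moved stays moved. The work goes in short steps, each a Python script; the robot and the scene stay as the last script left them, time stands still between calls to the robot, and variables do not carry over. Pictures are saved under pics/ and viewed, about 8 in all and at most 12, crops included, and the job is handed in when it is done.

```bash
ls; mkdir -p pics; python3 - <<'E'
from workcell import ctrl, read_state, viewer
import cv2,pickle
s=read_state();print(s)
d={}
for n in ("scene","side"):
    f=viewer.grab_frame(n);d[n]=f
    cv2.imwrite(f"pics/{n}0.png",cv2.resize(f["image"][:,:,::-1],(800,600),interpolation=cv2.INTER_CUBIC))
    print(n,f["fx"],f["fy"],f["cx"],f["cy"],f["rvec"],f["tvec"])
pickle.dump(d,open("f0.pkl","wb"))
E
```

```text
pics
{'clock': 0.0, 'joint_positions': array([-6.82729779e+01,  2.01258061e+01,  9.46779564e+01, -4.15910065e-04,
        6.52680326e+01, -4.84650621e+00]), 'qd': array([ 0.01239435, -0.00698344,  0.10825779,  0.09325501,  0.05431393,
       -0.04521179]), 'joint_efforts': array([-5.37058768e-04, -5.06104052e+01, -2.91408670e+01, -1.21145554e-04,
        4.51909131e-03, -2.42857851e-06]), 'position': array([ 245.93718434, -491.55725567,  230.73772198]), 'tcp_rot': array([-1.79928430e+02, -5.68953233e-03,  2.65736990e+01]), 'ft_force': array([-0.41747274,  0.08009613,  0.20386563]), 'moment': array([ 0.03670006, -0.0386115 ,  0.01333877]), 'gripper_width': 85.19763746656712}
scene 441.0509508947137 441.0509508947137 279.71844609087213 212.18195433476794 [ 1.57685518  2.20632996 -0.66714737] [ 193.74482242 -397.5457443  1418.74026345]
side 509.7860744037739 509.7860744037739 274.7305766222327 217.8957518929803 [ 2.41266433 -0.10097482  0.02387988] [-556.64980819   96.1987477  1072.79286971]
```

View pics/scene0.png

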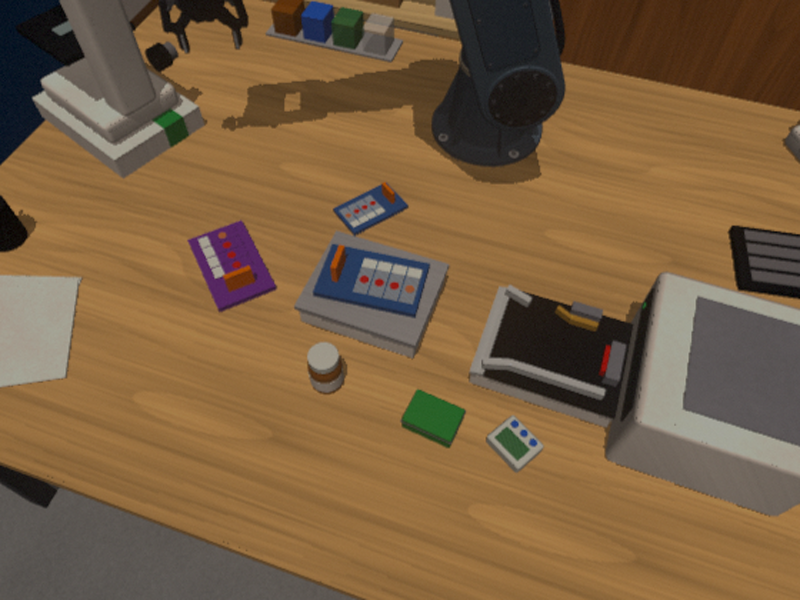

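View pics/side0.png

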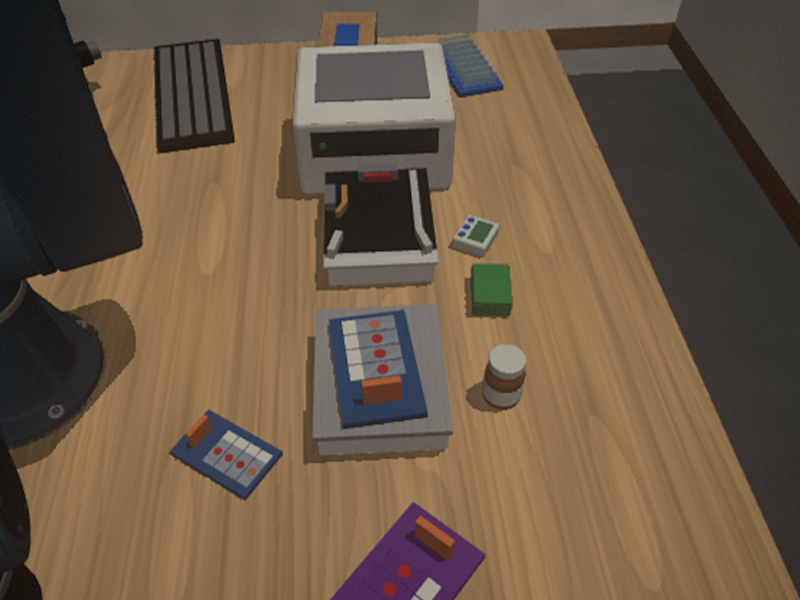

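Scene picture: the target is the large blue tray, corners about (329,237), (430,260), (416,315), (314,283), on the plate. The bay is at right around (560,345), and the small blue tray and purple tray are decoys. The side picture shows the same, with the tray at (329,318), (404,310), (427,415), (344,425), the lip edge at (325,268)–(436,266) and the red stop at (377,177). I'll get rough positions from these, then refine with wrist views.

```bash
cat > h.py <<'E'
import numpy as np,cv2
def cam(f):
    return cv2.Rodrigues(np.array(f["rvec"],float))[0],np.array(f["tvec"],float).ravel(),np.array([[f["fx"],0,f["cx"]],[0,f["fy"],f["cy"]],[0,0,1.]])
def atz(f,px,z,s=1/1.428571):
    R,t,K=cam(f);o=-R.T@t;out=[]
    for u,v in px:
        d=R.T@np.linalg.inv(K)@[(u+.5)*s-.5,(v+.5)*s-.5,1];out.append((o+d*(z-o[2])/d[2])[:2])
    return np.round(np.array(out),1)
def proj(f,P):
    R,t,K=cam(f);return cv2.projectPoints(np.array(P,float).reshape(-1,3),R,t,K,None)[0].reshape(-1,2)
E
python3 - <<'E'
from h import *;import pickle
d=pickle.load(open("f0.pkl","rb"));S,D=d["scene"],d["side"]
p=lambda n,f,px,z:print(n,atz(f,px,z).tolist())
p("plate scene",S,[(335,234),(448,263),(413,349),(297,308)],60)
p("plate side",D,[(314,309),(438,305),(451,433),(314,440)],60)
p("tray scene",S,[(329,237),(430,260),(416,315),(314,283)],72)
p("tray side",D,[(329,318),(404,310),(427,415),(344,425)],72)
p("grip side",D,[(361,379),(399,377)],112)
p("grip scene",S,[(333,245),(345,248)],112)
p("lip side",D,[(325,268),(436,266)],54)
p("lip scene",S,[(500,289),(471,376)],54)
p("stop side",D,[(363,179),(392,180)],75)
for n,f in d.items(): R,t,K=cam(f);print(n,(-R.T@t).round())
E
```

```text
plate scene [[448.9, -178.9], [445.4, 37.0], [633.8, 32.6], [621.9, -178.3]]
plate side [[445.8, 40.8], [629.0, 32.5], [618.8, -188.2], [444.0, -183.5]]
tray scene [[468.2, -181.8], [458.6, 6.8], [576.9, 19.0], [571.8, -167.1]]
tray side [[468.2, 10.6], [577.0, 16.4], [590.1, -166.3], [483.3, -172.2]]
grip side [[508.8, -131.3], [557.1, -132.4]]
grip scene [[512.4, -152.6], [511.8, -130.8]]
lip side [[463.2, 131.2], [636.7, 119.9]]
lip scene [[466.1, 138.2], [647.4, 134.7]]
stop side [[533.6, 321.1], [583.1, 313.7]]
scene [1128.  170.  952.]
side [ 513. -684.  860.]
```

```bash
python3 - <<'E'
from workcell import ctrl, read_state, viewer
import cv2,pickle
from h import *
d={}
for n,p in (("tray",[510,-80,330]),("bay",[530,210,350])):
    ctrl.movep(p,[180,0,3]);ctrl.pause(.2)
    f=viewer.grab_frame("wrist");d[n]=f
    cv2.imwrite(f"pics/w_{n}.png",cv2.resize(f["image"][:,:,::-1],(800,600),interpolation=cv2.INTER_CUBIC))
    R,t,K=cam(f);s=read_state();print(n,s["clock"],s["position"],s["joint_positions"].round(),(-R.T@t).round(),s["ft_force"].round(2))
pickle.dump(d,open("f1.pkl","wb"))
E
```

```text
tray 2.1667 [509.94626911 -80.41828026 329.89462025] [-14.  12.  92.   0.  77.  73.] [579. -77. 474.] [0.93 0.13 0.75]
bay 3.5417 [530.2429732  209.12781748 350.04372597] [ 17.  17.  82.  -0.  81. 104.] [600. 213. 494.] [-0.64  0.13 -0.89]
```

View pics/w_tray.png

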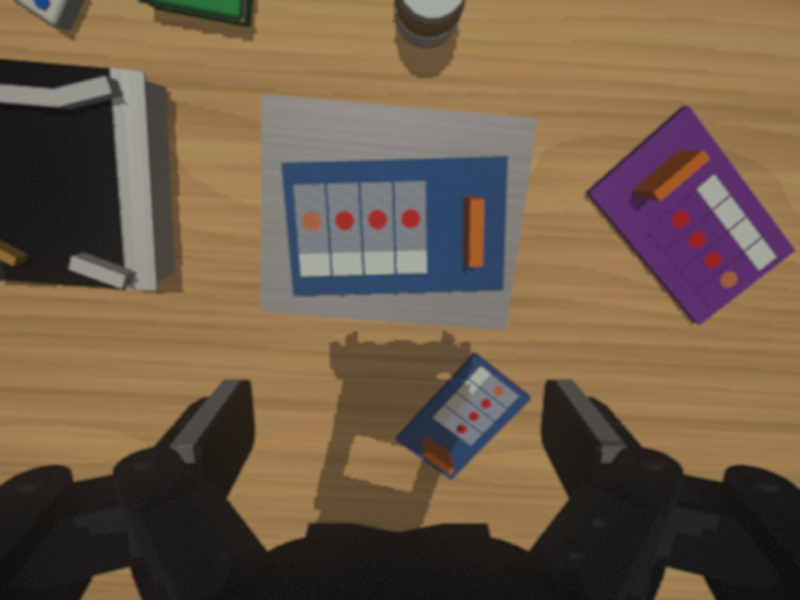

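View pics/w_bay.png

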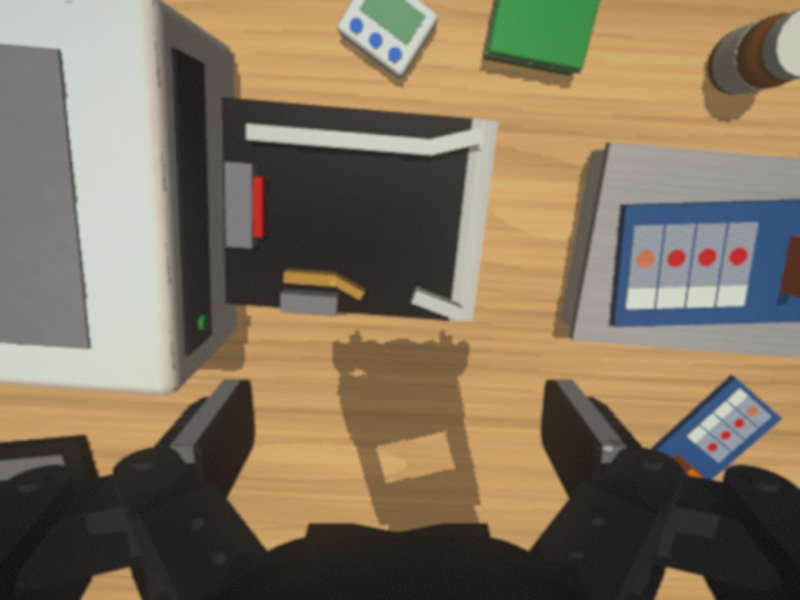

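Tray view: tray top corners are (282,163), (507,157), (503,290), (293,296) and the grip top is around (474,232). Bay view: lip front edge (497,122)–(471,320), rail inner top edge (246,139)–(430,154), red face u≈265 at v 178–238, clamp face (284,269)–(335,273).

```bash
python3 - <<'E'
from h import *;import pickle
d=pickle.load(open("f1.pkl","rb"));T,B=d["tray"],d["bay"]
def p(n,f,px,z):
    a=atz(f,px,z);e=a[-1]-a[0];print(n,z,a.tolist(),"mean",a.mean(0).round(1),"ang",np.degrees(np.arctan2(e[1],e[0])).round(2),"len",np.linalg.norm(e).round(1))
p("tray",T,[(282,163),(507,157),(503,290),(293,296)],72)
p("trayR",T,[(507,157),(282,163)],72);p("trayL",T,[(503,290),(293,296)],72)
p("tail",T,[(503,290),(507,157)],72);p("lead",T,[(293,296),(282,163)],72)
p("grip top",T,[(475,197),(474,267)],112)
p("plate",T,[(262,95),(537,118),(506,329),(262,311)],60)
p("plateR",T,[(537,118),(262,95)],60);p("plateL",T,[(506,329),(262,311)],60)
p("lip",B,[(497,122),(471,320)],54)
p("liptop",B,[(471,119),(453,320)],60)
p("plate edge",B,[(609,143),(574,337)],60)
for z in (60,75): p("rail in",B,[(430,154),(246,139)],z)
p("deck-y",B,[(497,122),(223,98)],57)
p("deck+y",B,[(471,320),(225,302)],57)
p("stopface",B,[(265,178),(264,238)],70)
p("clamp",B,[(335,273),(284,269)],75)
E
```

```text
tray 72 [[574.0, 15.1], [587.7, -163.6], [478.7, -172.6], [464.2, 7.3]] mean [526.2 -78.4] ang -175.94 len 110.1
trayR 72 [[587.7, -163.6], [574.0, 15.1]] mean [580.8 -74.2] ang 94.38 len 179.2
trayL 72 [[478.7, -172.6], [464.2, 7.3]] mean [471.4 -82.6] ang 94.61 len 180.5
tail 72 [[478.7, -172.6], [587.7, -163.6]] mean [ 533.2 -168.1] ang 4.72 len 109.4
lead 72 [[464.2, 7.3], [574.0, 15.1]] mean [519.1  11.2] ang 4.06 len 110.1
grip top 112 [[557.7, -134.7], [505.6, -138.9]] mean [ 531.7 -136.8] ang -175.39 len 52.3
plate 60 [[624.9, 32.9], [619.0, -186.9], [439.5, -182.2], [445.4, 37.5]] mean [532.2 -74.7] ang 178.53 len 179.6
plateR 60 [[619.0, -186.9], [624.9, 32.9]] mean [622. -77.] ang 88.46 len 219.9
plateL 60 [[439.5, -182.2], [445.4, 37.5]] mean [442.4 -72.4] ang 88.46 len 219.8
lip 54 [[637.0, 129.2], [458.4, 135.1]] mean [547.7 132.1] ang 178.11 len 178.7
liptop 60 [[637.7, 152.5], [459.5, 153.1]] mean [548.6 152.8] ang 179.81 len 178.2
plate edge 60 [[624.5, 33.1], [448.3, 36.6]] mean [536.4  34.8] ang 178.86 len 176.2
rail in 60 [[607.9, 185.0], [612.2, 342.1]] mean [610.  263.6] ang 88.43 len 157.2
rail in 75 [[607.6, 186.0], [611.8, 337.6]] mean [609.7 261.8] ang 88.41 len 151.7
deck-y 57 [[636.7, 129.8], [644.0, 361.1]] mean [640.4 245.4] ang 88.19 len 231.4
deck+y 57 [[459.4, 135.6], [465.6, 367.8]] mean [462.5 251.7] ang 88.47 len 232.3
stopface 70 [[581.2, 324.1], [530.0, 326.3]] mean [555.6 325.2] ang 177.54 len 51.2
clamp 75 [[502.8, 263.0], [504.2, 308.0]] mean [503.5 285.5] ang 88.22 len 45.0
```

Everything agrees: tray centre (526,-78) with yaw 94.4°, bay yaw 88.4°, red face near y=325. Now grasp.

```bash
cat >> h.py <<'E'
def st(tag=""):
    from workcell import read_state
    s=read_state();print(tag,round(s["clock"],2),"p",s["position"].round(2),"rpy",s["tcp_rot"].round(2),"F",s["ft_force"].round(1),"M",s["moment"].round(2),"w",round(s["gripper_width"],1),flush=True);return s
E
python3 - <<'E'
from workcell import ctrl, viewer
from h import *
ctrl.grip(45,60)
ctrl.movep([531.3,-137.6,150],[180,0,4.4]);st("above")
ctrl.movel([531.3,-137.6,77.5],velocity=80);ctrl.pause(.3);st("down")
ctrl.grip(0,60);st("60N");ctrl.grip(0,120);ctrl.pause(.3);st("gripped")
f=viewer.grab_frame("side");cv2.imwrite("pics/s2.png",cv2.resize(f["image"][120:330,180:420,::-1],(686,600),interpolation=cv2.INTER_CUBIC))
E
```

```text
above 5.5 p [ 531.87 -136.97  150.57] rpy [ 1.7998e+02 -6.0000e-02  4.4500e+00] F [-0.2 -0.4 -0.4] M [ 0.03 -0.   -0.02] w 44.8
down 6.86 p [ 531.4  -137.64   77.73] rpy [ 1.7999e+02 -2.0000e-02  4.4000e+00] F [0.2 0.2 0.1] M [-0.05  0.01  0.  ] w 44.9
60N 7.27 p [ 531.37 -137.64   77.66] rpy [ 1.7999e+02 -1.0000e-02  4.4100e+00] F [-0.4  0.4  2.3] M [-0.05  0.12  0.12] w 9.3
gripped 7.78 p [ 531.46 -137.68   77.75] rpy [ 1.7999e+02 -2.0000e-02  4.4100e+00] F [-1.4  0.   4.5] M [0.02 0.2  0.15] w 8.4
```

View pics/s2.png

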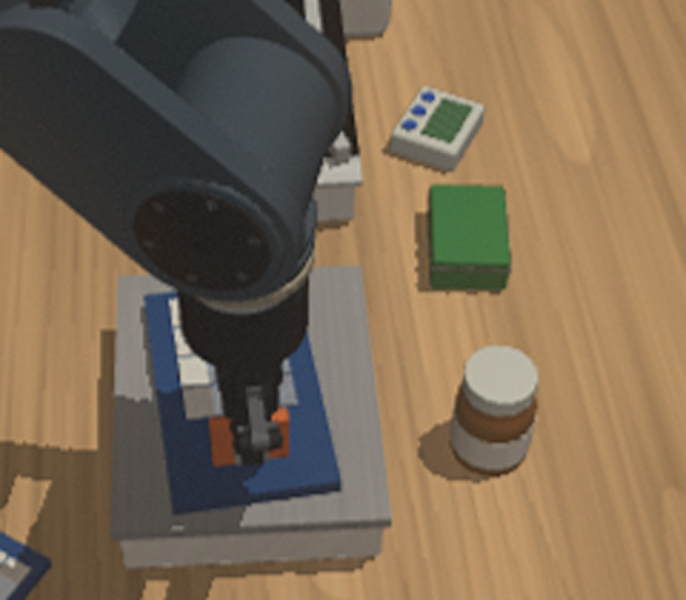

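The tray is gripped at (250,430) in the crop and undisturbed. Now I'll unload it slightly, align it to the lane on the plate, then cross the gap in steps while logging force.

```bash
cat >> h.py <<'E'
A=88.4
def gp(yc,off=0.,A=A):   # grip xy for tray centre at world y=yc on the lane line
    x=553.7+off+.0279*(yc-262)
    return [x+60*-np.cos(np.radians(A)), yc-60*np.sin(np.radians(A))]
def meanF(n=8):
    from workcell import read_state,ctrl
    a=[]
    for _ in range(n):
        ctrl.pause(.02);s=read_state();a.append(np.r_[s["ft_force"],s["moment"]])
    return np.mean(a,0)
E
python3 - <<'E'
from workcell import ctrl, viewer
from h import *
z=77.5
m=meanF();print(m.round(2))
while m[2]>-1 and z<78.6:
    z+=.15;ctrl.movel([531.3,-137.6,z],velocity=20);m=meanF();print(round(z,2),m.round(2))
p=gp(-20)
ctrl.movel(p+[z],[180,0,A-90],velocity=50);ctrl.pause(.1);st("aligned");print(meanF().round(2))
for yc in (10,35,55):
    ctrl.movel(gp(yc)+[z],velocity=50);st(yc);print(meanF().round(2))
for n in("scene","side","wrist"):
    f=viewer.grab_frame(n);cv2.imwrite(f"pics/a_{n}.png",cv2.resize(f["image"][:,:,::-1],(800,600),interpolation=cv2.INTER_CUBIC))
import pickle;pickle.dump(f,open("fw.pkl","wb"))
E
```

```text
[-1.19 -0.39  5.32 -0.03  0.2   0.15]
77.65 [-0.08 -1.34  4.73 -0.12  0.05  0.15]
77.8 [ 1.51 -1.65  2.04 -0.27 -0.2   0.14]
77.95 [ 1.45 -1.82 -1.37 -0.27 -0.28 -0.01]
aligned 10.55 p [544.07 -80.02  77.88] rpy [-1.7999e+02  1.0000e-02 -1.6100e+00] F [ 0.6  1.3 -4. ] M [ 0.06 -0.07 -0.01] w 8.6
[-0.22  1.12 -3.98  0.04  0.02  0.03]
10 11.43 p [544.93 -49.75  77.9 ] rpy [-1.7998e+02  1.0000e-02 -1.5900e+00] F [-0.6  1.8 -3.4] M [ 0.09  0.05 -0.02] w 8.5
[-0.12  1.05 -3.7   0.14  0.01  0.01]
35 12.22 p [545.65 -24.63  77.9 ] rpy [-1.7998e+02  1.0000e-02 -1.5800e+00] F [-0.8  1.6 -3.8] M [0.11 0.02 0.  ] w 8.5
[-0.19  1.75 -3.37  0.11  0.02  0.02]
55 12.9 p [546.23  -4.56  77.92] rpy [-179.99    0.     -1.57] F [ 0.   0.8 -4.4] M [-0.06 -0.01 -0.02] w 8.3
[-0.11  0.68 -4.53 -0.04  0.01  0.03]
```

View pics/a_wrist.png

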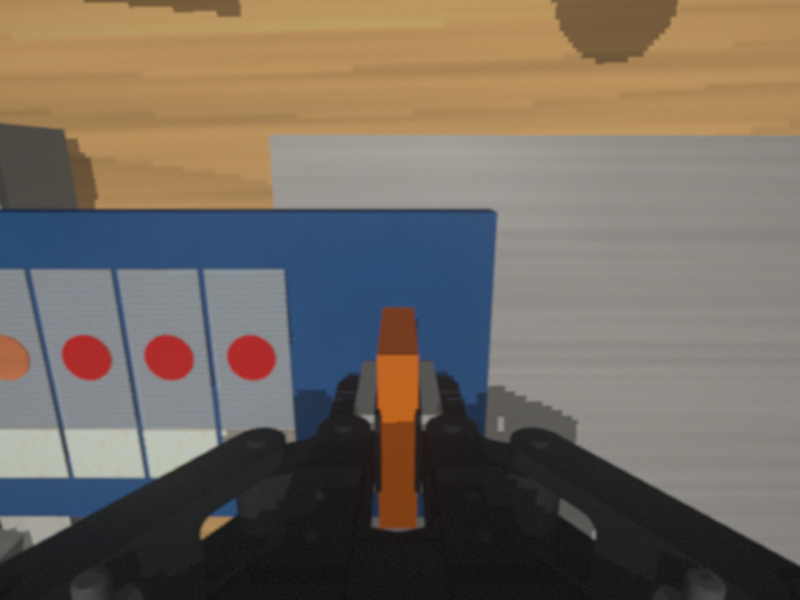

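The wrist view shows the tray's -y edge (row 210) parallel to the plate edge (row 135), with its tail corner at (495,210), so yaw is aligned. I'll check the edge's position, then continue over the gap with force guards.

```bash
python3 - <<'E'
from workcell import ctrl, viewer, read_state
from h import *;import pickle
f=pickle.load(open("fw.pkl","rb"))
a=atz(f,[(495,210),(5,210)],72.5);print("edge",a.tolist(),"expected x",[553.7+55+.0279*(y-262) for y in a[:,1]])
e=a[1]-a[0];print(np.degrees(np.arctan2(e[1],e[0])))
z=77.95
for yc in (75,95,110,125,133):
    ctrl.movel(gp(yc)+[z],velocity=45);m=meanF(4);st(yc);print(m.round(2))
    if abs(m[0])>8 or abs(m[1])>8 or m[2]>6: print("GUARD");break
for n in("side","wrist"):
    f=viewer.grab_frame(n);cv2.imwrite(f"pics/b_{n}.png",cv2.resize(f["image"][:,:,::-1],(800,600),interpolation=cv2.INTER_CUBIC))
pickle.dump(f,open("fw.pkl","wb"))
E
```

```text
edge [[600.9, -36.1], [605.2, 113.2]] expected x [np.float64(600.38301), np.float64(604.54848)]
88.35027619670804
75 13.84 p [546.74  15.02  77.9 ] rpy [ 1.80e+02  1.00e-02 -1.59e+00] F [ 0.5  0.  -5.3] M [-0.34  0.01  0.03] w 8.5
[-0.12 -0.15 -5.45 -0.32 -0.    0.  ]
95 14.5 p [547.33  34.97  77.93] rpy [180.     0.    -1.59] F [ 0.3 -0.4 -5.4] M [-0.32  0.03 -0.05] w 8.2
[-0.02 -0.23 -5.5  -0.32  0.02 -0.  ]
110 15.05 p [547.79  50.05  77.93] rpy [180.    -0.    -1.59] F [-0.  -0.3 -5.6] M [-0.3  -0.03 -0.01] w 8.4
[ 0.18  0.09 -5.66 -0.32  0.01 -0.01]
125 15.6 p [548.19  65.04  77.95] rpy [180.    -0.    -1.59] F [-0.2 -0.6 -5.3] M [-0.3  -0.    0.03] w 8.3
[-0.27 -0.1  -5.37 -0.3   0.01  0.01]
133 15.99 p [548.42  73.1   77.95] rpy [180.    -0.    -1.59] F [ 0.1  0.2 -6.3] M [-0.29  0.03  0.04] w 8.4
[-0.24  0.1  -5.64 -0.31  0.02  0.  ]
```

View pics/b_wrist.png

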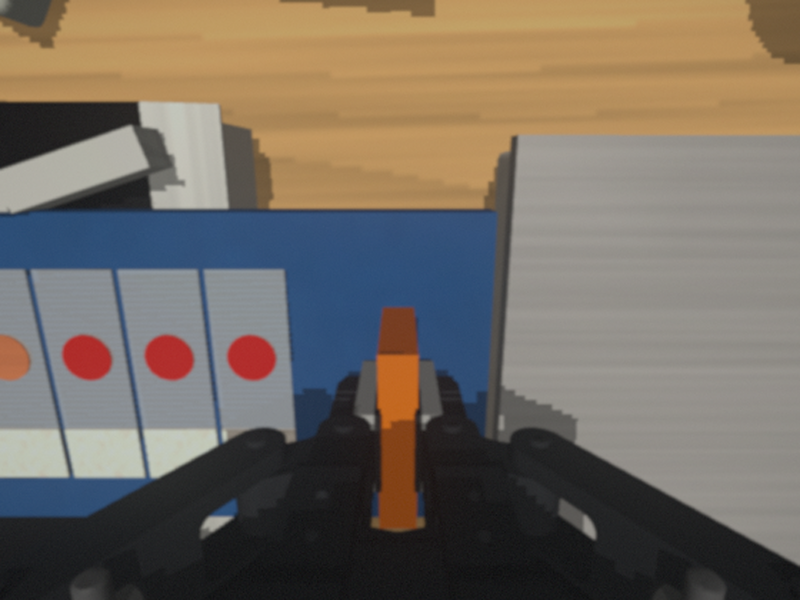

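The tray is fully carried (-5.6 N, about 0.57 kg), with its image unchanged from before the gap (tail corner still at (495,210)), so it hasn't sagged. The nose is inside the flared wall at (15,212). Now I'll lower it to feel the deck.

```bash
python3 - <<'E'
from workcell import ctrl
from h import *
z=77.95;g=gp(133)
m=meanF(6)
while m[2]<-2.5 and z>75.2:
    z-=.2;ctrl.movel(g+[z],velocity=20);m=meanF(6);print(round(z,2),m.round(2),flush=True)
# further in, through the clamp
for yc in np.arange(143,216,8):
    ctrl.movel(gp(yc)+[z],velocity=45);m=meanF(4);print(yc,m.round(2),flush=True)
    if abs(m[0])>16 or m[1]<-14 or abs(m[2]+2)>7: print("GUARD");break
st();open("z.txt","w").write(f"{z} {yc}")
E
```

```text
77.75 [ 0.13 -0.12 -5.41 -0.3   0.01 -0.01]
77.55 [-0.01 -0.25 -5.66 -0.31  0.03  0.02]
77.35 [-0.1  -0.07 -5.7  -0.3   0.01 -0.  ]
77.15 [ 0.07  0.15 -5.76 -0.28  0.    0.01]
76.95 [ 0.24  0.15 -5.75 -0.3   0.01  0.01]
76.75 [ 0.35 -0.19 -5.16 -0.29 -0.01 -0.01]
76.55 [-0.05 -0.49 -4.37 -0.27  0.02  0.  ]
76.35 [-0.07 -1.41 -3.27 -0.25  0.03  0.04]
76.15 [-0.1  -1.53 -2.4  -0.26 -0.    0.01]
143 [ 0.48  2.08 -2.89  0.25  0.01  0.01]
151 [ 0.22  1.8  -2.71  0.22  0.   -0.01]
159 [ 0.21  1.69 -2.17  0.27 -0.04 -0.01]
167 [ 0.2   2.22 -2.69  0.29 -0.02  0.02]
175 [-2.28 -4.27  0.01 -0.66  0.27 -0.32]
183 [-0.4  -6.07 -1.1  -0.85  0.04 -0.17]
191 [-0.15 -6.64 -1.   -0.89  0.02 -0.18]
199 [-0.16 -6.26 -1.21 -0.91 -0.02 -0.17]
207 [ 0.03 -6.38 -0.87 -0.93 -0.03 -0.15]
215 [-0.05 -6.34 -0.79 -0.89 -0.04 -0.17]
 23.31 p [550.83 154.34  76.21] rpy [179.94  -0.    -1.62] F [ 0.5 -6.7 -1. ] M [-0.91  0.01 -0.15] w 8.7
```

```bash
python3 - <<'E'
from workcell import ctrl, viewer
from h import *
z=76.15
ctrl.movel(gp(224)+[z],velocity=45);m0=meanF(8)[1];print("base",m0)
yc=224
while yc<254:
    yc+=1 if m>-1 else .5 if False else 0 if False else 0 if False else 0 if False else 0 if False else 1 if False else 0 if False else 0 if False else 0 if False else 0 if False else 0 if False else 0
    break
E
```

```text
base -5.377469903476285Traceback (most recent call last):
  File "<stdin>", line 7, in <module>
NameError: name 'm' is not defined. Did you mean: 'm0'?
```

That loop line was garbled, and it errored before it commanded any motion beyond yc=224. Here is the clean version.

```bash
python3 - <<'E'
from workcell import ctrl, read_state
from h import *
z=76.15;yc=224.;base=[];dF=0
while yc<252 and dF>-11:
    yc+=1. if dF>-2.5 else .4
    ctrl.movel(gp(yc)+[z],velocity=30);m=meanF(4);y=read_state()["position"][1]
    if len(base)<5: base.append(m[1])
    dF=m[1]-np.mean(base);print(round(yc,1),round(y,2),m.round(2),"dF",round(dF,2),flush=True)
st()
E
```

```text
225.0 163.89 [ 0.27 -9.55 -0.4  -1.35 -0.07 -0.16] dF 0.0
226.0 164.69 [ -0.03 -11.13   0.58  -1.57  -0.02  -0.1 ] dF -0.79
227.0 165.6 [ -0.23 -11.15   0.52  -1.69  -0.04  -0.17] dF -0.54
228.0 166.6 [  0.22 -11.66   0.55  -1.68  -0.05  -0.17] dF -0.79
229.0 167.57 [  0.   -11.59   0.21  -1.69  -0.04  -0.16] dF -0.57
230.0 168.61 [  0.49 -11.99   0.3   -1.68  -0.06  -0.15] dF -0.97
231.0 169.59 [  0.05 -11.55   0.4   -1.69  -0.07  -0.16] dF -0.54
232.0 170.61 [ -0.09 -11.42   0.83  -1.68  -0.05  -0.15] dF -0.41
233.0 171.59 [  0.22 -11.98   0.3   -1.66  -0.05  -0.15] dF -0.97
234.0 172.58 [ -0.05 -11.66   0.42  -1.67  -0.06  -0.16] dF -0.65
235.0 173.59 [  0.74 -11.33   0.52  -1.67  -0.09  -0.12] dF -0.32
236.0 174.57 [  0.06 -11.74   0.39  -1.66  -0.09  -0.16] dF -0.72
237.0 175.59 [  0.5  -11.72   0.16  -1.68  -0.05  -0.17] dF -0.71
238.0 176.45 [  0.19 -12.79   0.62  -1.79  -0.09  -0.16] dF -1.78
239.0 177.07 [ -0.16 -15.76   1.59  -2.2   -0.04  -0.12] dF -4.75
239.4 177.18 [ -0.34 -18.02   2.13  -2.51  -0.03  -0.12] dF -7.01
239.8 177.36 [ -0.17 -19.85   3.18  -2.73  -0.02  -0.12] dF -8.84
240.2 177.59 [ -0.33 -20.98   3.36  -2.92  -0.    -0.11] dF -9.97
240.6 177.79 [ -0.45 -22.82   3.6   -3.11  -0.    -0.16] dF -11.8
 29.81 p [551.56 177.79  76.34] rpy [ 1.7977e+02  4.0000e-02 -1.6200e+00] F [ -0.9 -23.2   4.7] M [-3.14  0.06 -0.09] w 8.6
```

Drag was steady at about 11.6 N, and the stop was contacted at a TCP y of about 176.4. The force rise puts the stop at about 2.2 mm, while position says about 1.4 mm. I'll press slightly more, check in a picture, then release.

```bash
python3 - <<'E'
from workcell import ctrl, viewer
from h import *
z=76.15
for yc in (240.9,241.2):
    ctrl.movel(gp(yc)+[z],velocity=30);print(meanF(8).round(2));st(yc)
f=viewer.grab_frame("scene");im=f["image"][190:300,320:480,::-1];cv2.imwrite("pics/c.png",cv2.resize(im,(800,550),interpolation=cv2.INTER_CUBIC))
E
```

```text
[ -0.57 -23.65   3.99  -3.29   0.    -0.13]
240.9 30.19 p [551.57 177.96  76.36] rpy [ 1.7976e+02  4.0000e-02 -1.6200e+00] F [ -0.4 -24.    3.5] M [-3.35 -0.01 -0.14] w 8.3
[ -0.95 -24.78   4.38  -3.43   0.03  -0.12]
241.2 30.57 p [551.57 178.1   76.37] rpy [ 1.7974e+02  4.0000e-02 -1.6100e+00] F [ -0.5 -25.5   4.1] M [-3.43 -0.01 -0.11] w 8.2
```

View pics/c.png

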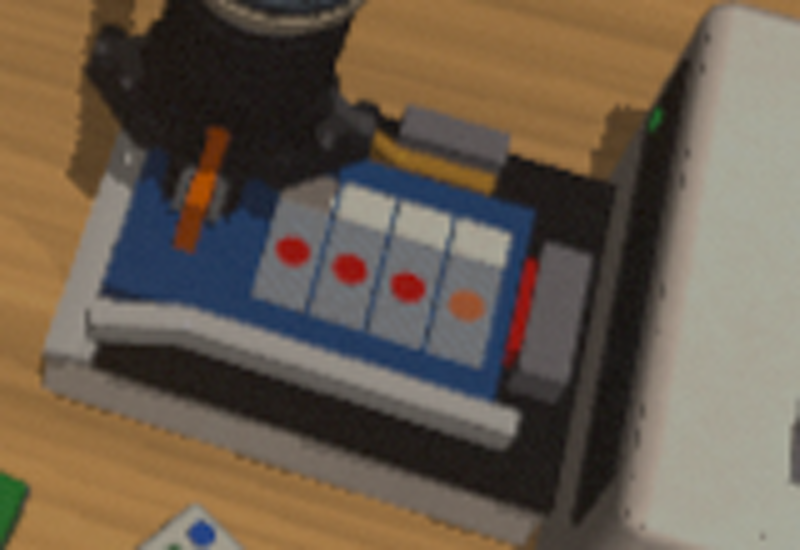

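The tray's nose touches the red stop at (520,310), the clamp lies along its +y side and the rail along -y. My estimates are 2.6 mm by force and about 1.8 mm by position, both inside the window. Releasing now.

```bash
python3 - <<'E'
from workcell import ctrl, viewer
from h import *
for w in (14,40): ctrl.grip(w,60);st(w)
x,y=gp(241.2)
ctrl.movel([x,y-2,76.4],velocity=20);st()
ctrl.movel([x,y-2,200],velocity=120);st("up")
ctrl.movep([470,-60,330],[180,0,-1.6]);ctrl.pause(.5);st()
f=viewer.grab_frame("scene");im=f["image"][190:300,320:480,::-1];cv2.imwrite("pics/d.png",cv2.resize(im,(800,550),interpolation=cv2.INTER_CUBIC))
E
```

```text
14 30.87 p [551.68 179.91  76.36] rpy [ 1.7989e+02 -1.0000e-02 -1.6000e+00] F [ -0.1 -11.6   1.4] M [-1.74 -0.01 -0.  ] w 14.0
40 31.23 p [551.46 181.48  76.21] rpy [-1.7999e+02 -1.0000e-02 -1.5900e+00] F [ 0.6 -0.4 -0.5] M [ 0.04 -0.01  0.03] w 39.9
 31.48 p [551.43 179.17  76.41] rpy [-180.     0.    -1.6] F [0.4 0.6 0.1] M [0.03 0.01 0.05] w 39.9
up 32.67 p [551.08 179.14 199.22] rpy [ 1.7998e+02  7.0000e-02 -1.6000e+00] F [ 0.5 -0.  -0.1] M [-0.01  0.01  0.01] w 39.7
 34.27 p [470.04 -59.87 329.92] rpy [-1.80e+02  1.00e-02 -1.59e+00] F [-0.3 -0.5 -0.3] M [ 0.04 -0.01 -0.05] w 39.7
```

View pics/d.png

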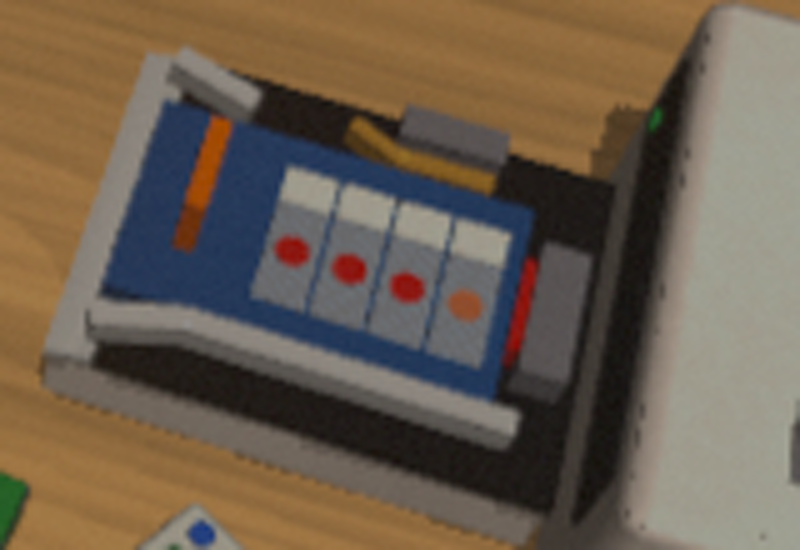

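The tray sits on the stop unchanged by the release (orange grip (205,185), nose on the red face at (520,310)), and the robot is clear. Handing in.

```bash
python3 -c "
from workcell import ctrl
print(ctrl.finish_job())"
```

```text
the job is handed in; nothing more can be done
None
```

The blue tray is in the scanner's loading bay, pressed against the red stop and released. I handed the job in at about 34 s on the robot clock, against the 58 s limit.

- **Crossing:** I took the tray by its grip and turned it to the lane on the plate. I carried it over the gap at the plate's height; the wrist views before and during the crossing showed no sag. I then lowered it about 1.8 mm until it rested lightly on the deck, never pressing down with more than about 5 N.
- **Past the clamp:** The tray slid in between the rail and the brass clamp with almost no sideways force on the gripper.
- **The stop:** The wrist force peaked at about 25 N, of which I put roughly 13 N on the stop. The two estimates of how far it was pressed in disagree: about 2.6 mm by force and 1.8 mm by position. Both are within the 1.5 to 3 mm asked for.
- **Drag:** It read about 11.6 N in the slow final push, more than the stated 3 to 8 N and more than the 6.4 N I read earlier; I did not find out why.
- **Last check:** The final picture shows the tray unmoved after release, with its nose on the red face and the robot clear. I did not measure how far the stop is still pressed in after release. I sent nothing near the jar, timer or slide box, but took no separate picture to confirm they are undisturbed.

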